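# Clamp a bench block against locating bushes and set a straightedge to it

### The job

The jaw of the little screw-feed fixture stands too far in: wind its handwheel back to make room, then slip every loose locating bush on the bench over a pin of the fixture, one to a pin and right down on the bed. Lay the steel bench block flat on the bed between the bushes and the jaw, its long side along the row of pins and its end nearer the robot standing out a little beyond the jaw and bushes, and wind the handwheel in until the jaw's sprung pad presses the block up against the bushes. Last, stand the angle straightedge on the bed with its true face flush against the block's near end, and leave it standing there.

Things in the scene. Friction and masses are not known exactly. Their poses are not given: they have to be found in the camera images.
- fixture: Fixed screw-feed fixture, yaw within 0.15 rad of world. Aluminium bed, x -90..60, y -95..165 mm in its frame, top 12 mm over this origin (on the bench); +x away from robot, +y to the handwheel. Along y: pins at -75, free bed, pad and carriage (72 mm wide about x = 0, 33 mm high over the bed), grey gearbox bridge (y 88..152, 62 mm high) under the wheel. Bed strip x -90..-45 takes the straightedge
- pin0 (a point): foot (on the bed, 12 mm above the bench) of the pin at fixture x = -30 mm, y = -75. The pins are steel, upright, 10 mm in diameter, 24 mm tall, the top 6 mm tapered to 4 mm
- pin1 (a point): foot of the middle pin, fixture x = 0, otherwise like pin0
- pin2 (a point): foot of the pin at fixture x = +30 mm, otherwise like pin0
- bush_a: locating bush: plain steel ring, outer diameter 26 mm, bore 13 mm, 12 mm high, lying flat; origin at the centre of its underside, z along the bore. Grip it across the 26 mm
- bush_b: locating bush like bush_a. One of the three bushes may be absent; any pin will do for any bush
- bush_c: locating bush like bush_a
- steel_block: steel bench block, 58 (its x) x 88 (its y) x 26 mm high, 0.95 kg; origin at the centre of its underside. Grip across the 58 mm. On the fixture its y lies along the fixture's x either way round, its centre near fixture x = -8 mm, so that its near end clears jaw and bushes; pressed against the bushes its centre is at fixture y = -33 to -36 mm. The pad can push it up to them
- straightedge: angle straightedge: L-bar 130 mm long (its y), standing: aluminium web 8 mm thick (x -8..0), 55 mm high, steel foot 6 mm high out to x = -30 mm. True face: plain side of the web, plane x = 0, looking to +x. Origin: lower edge of the true face, mid length. Pinch the web's top across 8 mm, above the 26 mm block. Starts within 0.15 rad of the world axes, true face away from the robot
- true_face (a point): centre of the straightedge's true face, 27.5 mm over its underside
- wheel (a joint): handwheel angle in rad, about an upright axis; grows counter-clockwise seen from above, which opens the jaw (away from the pins), 30 mm a turn (4.775 mm per rad); 0 to 24. It stays where it is left. About 5 N at the knob turns it
- crank (a point): middle of the handwheel's upright black crank knob, 19 mm across, 15 mm up and 23 mm down from here to its ends; it revolves freely on the wheel: grip it from above and carry it round a circle of 38 mm radius about wheel_axis without turning the hand. The wheel's rim (86 mm across) lies 28 mm below this point; grip up to 5 mm higher
- wheel_axis (a point): point on the handwheel's axis at the height of crank, fixture x = 0, y = 120 mm. At wheel = 0 the crank lies 38 mm from it along the fixture's +x
- carriage (a joint): travel of the jaw's carriage in m, 0 to 0.115, = 0.004775 x wheel; grows as the jaw opens. The pad's face, when not pressed, is at fixture y = -50 mm + carriage, so the gap from bushes to pad is 12 mm + carriage. Starts at 19 to 38 mm, too little for the block
- pad (a joint): how far the jaw's sprung pad is pressed back into the carriage, m, 0 free to 0.008 fully home; 2.5 N per mm. Pushing the loose block along the bed takes up to 12 N; pressed against the bushes the pad should be in by some 3 to 7 mm
- pad_face (a point): centre of the pad's face (70 mm wide, 28 mm high), 16 mm over the bed; moves with carriage and pad

How it is judged:
On the way, in this order (a step that is already met when the one before it is completed fails the run):
1. every bush present sits down on the bed over a pin of its own (((horizontal distance between bush_a and pin0 below 0.004 m and z of bush_a in the frame of fixture between 0.009 and 0.015 m) or (horizontal distance between bush_a and pin1 below 0.004 m and z of bush_a in the frame of fixture between 0.009 and 0.015 m) or (horizontal distance between bush_a and pin2 below 0.004 m and z of bush_a in the frame of fixture between 0.009 and 0.015 m)) and ((horizontal distance between bush_b and pin0 below 0.004 m and z of bush_b in the frame of fixture between 0.009 and 0.015 m) or (horizontal distance between bush_b and pin1 below 0.004 m and z of bush_b in the frame of fixture between 0.009 and 0.015 m) or (horizontal distance between bush_b and pin2 below 0.004 m and z of bush_b in the frame of fixture between 0.009 and 0.015 m)) and ((horizontal distance between bush_c and pin0 below 0.004 m and z of bush_c in the frame of fixture between 0.009 and 0.015 m) or (horizontal distance between bush_c and pin1 below 0.004 m and z of bush_c in the frame of fixture between 0.009 and 0.015 m) or (horizontal distance between bush_c and pin2 below 0.004 m and z of bush_c in the frame of fixture between 0.009 and 0.015 m))), for 0.2 s.
2. the jaw's pad presses the block against the bushes (all of step 1 and y of steel_block in the frame of fixture between -0.038 and -0.03 m and x of steel_block in the frame of fixture between -0.028 and 0.012 m and z of steel_block in the frame of fixture between 0.009 and 0.015 m and angle between the y axis of steel_block and the x axis of fixture, either way round below 0.06 rad and value of joint pad above 0.001 m and contact force between steel_block and pad above 2 N), for 0.2 s.
3. the straightedge stands on the bed flush against the block's near end (y of steel_block in the frame of fixture between -0.038 and -0.03 m and x of steel_block in the frame of fixture between -0.028 and 0.012 m and z of steel_block in the frame of fixture between 0.009 and 0.015 m and angle between the y axis of steel_block and the x axis of fixture, either way round below 0.06 rad and value of joint pad above 0.001 m and contact force between steel_block and pad above 2 N and (y of true_face in the frame of steel_block between 0.042 and 0.0465 m or y of true_face in the frame of steel_block between -0.0465 and -0.042 m) and x of true_face in the frame of fixture below -0.03 m and x of true_face in the frame of steel_block between -0.03 and 0.03 m and angle between the y axis of straightedge and the x axis of steel_block, either way round below 0.035 rad and angle between straightedge's own z axis and vertical below 0.05 rad and z of straightedge in the frame of fixture between 0.009 and 0.015 m), for 0.2 s.
At the end, for the whole second after the job is handed in: Each bush down on the bed over a pin (4 mm); block flat on the bed, against the bushes (y -30 to -38 mm), within 20 mm of x -8 mm and 0.06 rad, pad on it with over 2 N; straightedge upright on the bed at its near end, face within 2.5 mm and 0.035 rad, middles within 30 mm; at rest (all of step 1 and all of step 3 and linear speed of each of straightedge, steel_block below 0.02 m/s); the robot touches nothing.
Of bush_a, bush_b, bush_c only 2 to 3 are there at a start; the rules pass over those that are not, and their reading is None.
At some moment in a run one of bush_a, bush_b, bush_c, straightedge may be knocked a few centimetres aside while the robot is not near it.
Once in a run the grip may slacken for a moment while it holds something.
It also fails if it takes over 210 s, if anything falls off the work surface, if the arm or the gripper's body presses on something with over 40 N, if the wrist force passes 120 N, or if a joint passes its speed limit or range.

### The arm

A 6-joint arm with a two-finger parallel gripper is mounted at the origin on the work surface; the furniture and walls round the work are solid. World frame = base frame: x ahead of the robot, y to its left, z up, the work surface at z = 0. Lengths are in m, angles in rad, forces in N, time in s.
With the tool pointing down it reaches from about 0.3 to 0.75 m from the base axis. Payload 8.5 kg.
Tool frame: the origin (TCP) lies on the centre line of the jaws, within the pads' length; the fingertips stand manip.nose_length ahead of it and the grasp point (between the pads) lies 2 mm behind it (manip.nose_length is the distance from the TCP to the fingertips, in m); z points along the fingers, y is the line along which they close (so a half turn about z gives the same grasp; the last joint's range is limited). The gripper opens to 88 mm and grips with 3 to 60 N. Pads are 18 mm wide; open, the fingers measure 123 mm over their backs; the gripper's body (75 mm by 187 mm) begins 45 mm behind the grasp point.
Start: joints at [-1.393, 0.381, 1.297, -0, 1.464, -0.215], TCP at [0.211, -0.508, 0.256] pointing down, gripper open.
Joint ranges: [-3.11, 3.11], [-0.89, 2.33], [0.22, 2.48], [-1.42, 4.56], [0.17, 2.85], [-2.88, 2.88]. Speed limits (rad/s): [2.39, 2.39, 3.14, 3.14, 3.14, 3.14].

### API

Orientations are given as a unit quaternion [x, y, z, w].
In Python, from bench import telemetry, optics, manip gives the robot as it stands.
- The arm moves only by the tool drive_tool, never from a script. Its argument "targets" is text: rows parted by semicolons, each of 4 numbers parted by spaces: the shift along the world's x, y, z in mm, then the turn about the world's z in degrees. In form: dx dy dz yaw; .... A call has exactly 8 rows; each row is the pose to reach, as a shift and turn from the pose commanded when the call began; what a row does not reach only later rows make up. A row lasts 1/12 s, in which the tool goes at most 41.7 mm and 7.16 degrees, less where a joint would pass 70% of its speed; a pose out of reach is approached as far as the arm can. A call with a gripper value outside its range is refused whole. "gripper" is the opening, from -1 (shut) to 1 (fully open), set as the call begins (left out, the last holds). The fingers move at their own pace and stop on an object; "newtons" is the grip in N (left out, the last holds). Time passes only in rows, so rows that repeat a pose let the fingers close, or fill a call up. It gives the time, the measured TCP pose, the force, the opening and the grip force at its end, in the units of the state.
- telemetry.get_state(): the state, without advancing time (a new reading comes with each control period).
- optics.grab_frame(name): name is "scene" or "top"; returns a dict with "image" (400x640x3 uint8, blue, green, red), "mtx" (3x3 intrinsics, pixels), "dist_coeffs" ([k1, k2, p1, p2, k3] as OpenCV has them; the pictures are not rectified), "cam_to_world" (4x4, takes a point from camera to world coordinates). Camera axes: x right, y up, looking along -z (the intrinsics and any distortion apply to the point x, -y, -z); pixel columns grow to the right and rows downward; lengths in m; the calibration is good to about 2 mm. A picture is of the moment at which its call begins. There is no depth.
- manip.finish_job(): hands the job in; it is judged then, once.
The state is a dict: "clock": time; "q": joint angles; "qd": joint speeds; "tau": joint torques, N m; "eef_pos": TCP position; "orientation": TCP orientation; "ft_force": force on the tool from outside, world axes, zero at the start; "moment": the same for the moment, N m; "width": opening from 0.0 (shut) to 1.0 (fully open); "finger_force": force on a finger pad.
Only numpy, scipy, OpenCV 4.12 (cv2) and the standard library are available. Lean on these libraries where they do the work, as an engineer would, in place of code of your own. Each camera call takes 0.05 s, during which the arm holds its last target. There are 200 camera calls.

## Working session

There is one attempt and no reset: what is moved stays moved. The work goes in short steps, Python scripts to look and compute and a tool call to move; the robot and the scene stay as the last step left them, time stands still between calls to the robot, and variables do not carry over. Pictures are saved under pics/ and viewed, at most 14 in all, crops included, and the job is handed in when it is done.

Besides the shell and the picture viewer there is one more tool, called after ">>>" as name(argument=value, ...) on one line, values as JSON. drive_tool: Moves the arm, as the interface text tells. Its arguments: {"type":"object","properties":{"targets":{"type":"string"},"gripper":{"type":"number"},"newtons":{"type":"number"}},"required":["targets"]}

```bash
mkdir -p pics; cat > h.py <<'E'
import numpy as np, cv2
from bench import telemetry, optics, manip
def grab(n,save=None):
    f=optics.grab_frame(n)
    if save: cv2.imwrite('pics/'+save,f['image'])
    return f
def ray(f,px):
    px=np.array(px,float).reshape(-1,1,2)
    u=cv2.undistortPoints(px,np.array(f['mtx']),np.array(f['dist_coeffs'])).reshape(-1,2)
    T=np.array(f['cam_to_world'])
    d=np.c_[u[:,0],-u[:,1],-np.ones(len(u))]@T[:3,:3].T
    return T[:3,3],d
def onz(f,px,z):
    o,d=ray(f,px); return o+d*((z-o[2])/d[:,2])[:,None]
def proj(f,P):
    T=np.array(f['cam_to_world']); p=(np.array(P,float).reshape(-1,3)-T[:3,3])@T[:3,:3]
    p=p*[1,-1,-1]
    return cv2.projectPoints(p,np.zeros(3),np.zeros(3),np.array(f['mtx']),np.array(f['dist_coeffs']))[0].reshape(-1,2)
E
python3 - <<'E'
from h import *
for n in('scene','top'):
    f=grab(n,n+'0.png'); print(n,np.round(f['mtx'],1).tolist(),np.round(f['cam_to_world'],3).tolist(),f['dist_coeffs'])
s=telemetry.get_state();print(s,manip.nose_length)
E
```

```text
scene [[365.3, 0.0, 321.2], [0.0, 365.3, 198.0], [0.0, 0.0, 1.0]] [[-0.731, 0.321, -0.602, -0.001], [-0.682, -0.316, 0.659, 0.488], [0.021, 0.893, 0.45, 0.456], [0.0, 0.0, 0.0, 1.0]] [-0.02257258  0.          0.          0.          0.        ]
top [[427.1, 0.0, 321.0], [0.0, 427.1, 194.7], [0.0, 0.0, 1.0]] [[0.011, 0.998, -0.059, 0.438], [-1.0, 0.011, -0.004, -0.084], [-0.003, 0.059, 0.998, 0.935], [0.0, 0.0, 0.0, 1.0]] [0.03159658 0.         0.         0.         0.        ]
{'clock': 0.1, 'q': array([-1.39326796e+00,  3.81129908e-01,  1.29810355e+00, -8.36886199e-06,
        1.46361160e+00, -2.15298998e-01]), 'qd': array([ 0.00040536, -0.0013132 , -0.00287691, -0.00058586, -0.00051951,
        0.00241436]), 'tau': array([ 4.54291076e-03, -4.38651359e+01, -2.24909520e+01,  7.15194829e-02,
        3.42241174e-02, -9.10155040e-05]), 'eef_pos': array([ 0.2104992 , -0.50789423,  0.25522627]), 'orientation': array([ 9.80772485e-01,  1.95153633e-01,  7.66599744e-06, -6.26172704e-04]), 'ft_force': array([0.20147107, 0.21009836, 0.52250346]), 'moment': array([-0.05700759,  0.02703029,  0.00330655]), 'finger_force': 0.0, 'width': 0.9993274558797896} 0.017
```

View pics/top0.png

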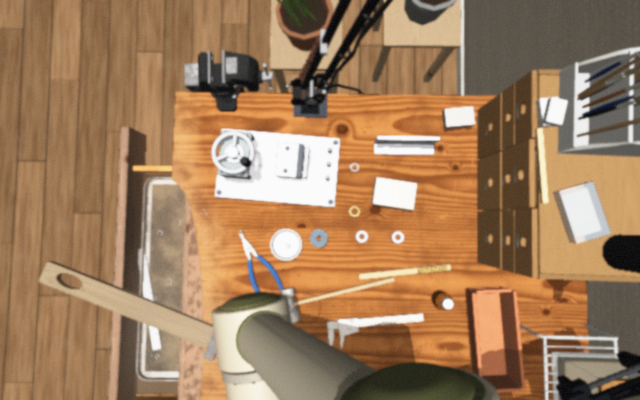

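View pics/scene0.png

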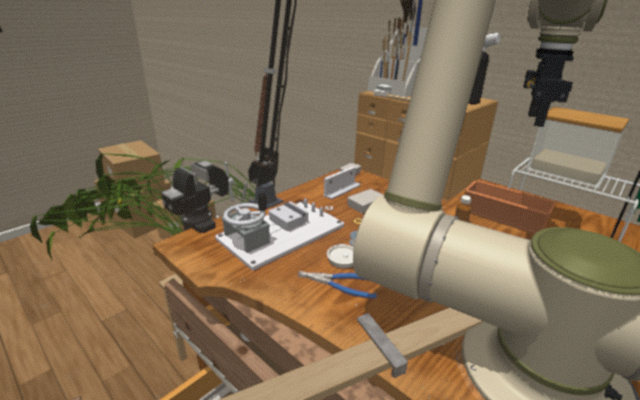

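The top view shows the fixture at about (278,168), wheel (234,153), straightedge (405,145), block (395,193), and ring-like things at (354,167), (354,211), (362,237), (398,237), (319,239). I'll zoom in to tell bushes from decoys.

```bash
python3 - <<'E'
import cv2
i=cv2.imread('pics/top0.png')[110:260,200:450]
cv2.imwrite('pics/c1.png',cv2.resize(i,None,fx=3.2,fy=3.2,interpolation=cv2.INTER_CUBIC))
E
```

```text
(no output)
```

View pics/c1.png

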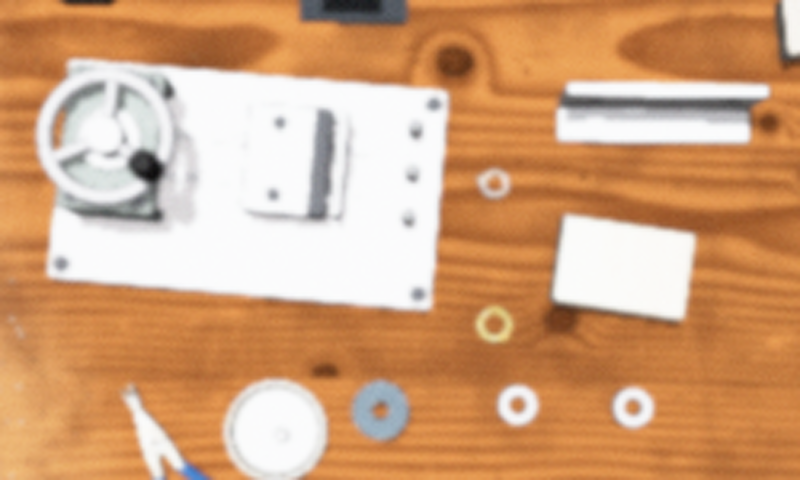

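Two white rings at crop (517,405) and (633,407) are about 26 mm across, which fits the bushes. The one at (494,183) is a small nut-like ring, (494,323) is thin brass and (380,410) a grey washer. Now I'll measure everything.

```bash
cat > m.py <<'E'
from h import *
import sys
def rings(f,boxes,z=0.012):
    out=[]
    g=f['image'].min(axis=2)
    for (u,v) in boxes:
        r=11; w=g[v-r:v+r+1,u-r:u+r+1]
        m=cv2.resize(w,None,fx=4,fy=4,interpolation=cv2.INTER_CUBIC)>150
        c=max(cv2.findContours(m.astype(np.uint8),cv2.RETR_EXTERNAL,cv2.CHAIN_APPROX_NONE)[0],key=cv2.contourArea)
        (a,b),rad=cv2.minEnclosingCircle(c); p=((a+.5)/4-.5+u-r,(b+.5)/4-.5+v-r)
        P=onz(f,[p],z)[0]; out.append((np.round(p,1),np.round(P*1000,1),round(2*rad/4*(0.935-z)/427*1000,1)))
    return out
def rect(f,x0,y0,x1,y1,z,thr=150):
    g=f['image'].min(axis=2)[y0:y1,x0:x1]
    m=cv2.resize(g,None,fx=4,fy=4,interpolation=cv2.INTER_CUBIC)>thr
    c=max(cv2.findContours(m.astype(np.uint8),cv2.RETR_EXTERNAL,cv2.CHAIN_APPROX_NONE)[0],key=cv2.contourArea)[:,0]
    p=(c+.5)/4-.5+[x0,y0]
    P=onz(f,p,z)[:,:2]*1000
    r=cv2.minAreaRect(P.astype(np.float32)); return np.round(r[0],1),np.round(r[1],1),round(r[2],2),np.round(cv2.boxPoints(r),1).tolist()
E
python3 - <<'E'
from m import *
f=grab('top')
for r in rings(f,[(362,237),(398,237),(354,167)]): print(r)
print('block',rect(f,365,170,425,215,.026))
print('se top+foot',rect(f,366,130,445,160,.006))
c=np.array([(68,62),(447,92),(432,310),(48,277)])/3.2+[200,110]-.3
P=onz(f,c,.012)[:,:2]*1000
F=np.array([(60,165),(60,-95),(-90,-95),(-90,165)],float)
A=F-F.mean(0);B=P-P.mean(0)
th=np.arctan2((A[:,0]*B[:,1]-A[:,1]*B[:,0]).sum(),(A*B).sum())
R=np.array([[np.cos(th),-np.sin(th)],[np.sin(th),np.cos(th)]])
t=P.mean(0)-R@F.mean(0)
print('fix',t,th,'res',(F@R.T+t-P).round(1).tolist())
for y in(-75,):
  for x in(-30,0,30): 
    w=R@[x,y]+t; print(x,w.round(1),proj(f,[[*w/1000,.036]]).round(1),proj(f,[[*w/1000,.012]]).round(1))
w=R@[0,120]+t; print('axis',w)
pt=np.array([(416,128),(412,172),(408,217)])/3.2+[200,110]-.3; print(onz(f,pt,.036).round(4))
k=np.array([[146,163]])/3.2+[200,110]-.3; print('knob',[ (z,(R.T@(onz(f,k,z)[0,:2]*1000-t)).round(1)) for z in(.09,.1,.11,.12)])
E
```

```text
(array([361.4, 236.1]), array([ 404.5, -167.9,   12. ]), 28.3)
(array([397.5, 236.9]), array([ 403.7, -245.3,   12. ]), 28.5)
(array([353.8, 166.6]), array([ 554.5, -150.6,   12. ]), 21.6)
block (array([ 497.3, -236.6]), array([90. , 59.6]), 81.88, [[461.3999938964844, -277.0], [520.4000244140625, -285.3999938964844], [533.0999755859375, -196.3000030517578], [474.20001220703125, -187.89999389648438]])
se top+foot (array([ 594.9, -259.6]), array([133.1,  24.7]), 89.3, [[581.7999877929688, -326.0], [606.5, -326.29998779296875], [608.0999755859375, -193.1999969482422], [583.4000244140625, -192.89999389648438]])
fix [563.39416765 -20.86863878] -0.06950149715668777 res [[1.2, -0.0], [0.8, -1.0], [-0.3, 0.6], [-1.7, 0.4]]
-30 [528.3 -93.6] [[327.5 177.3]] [[327.4 178.4]]
0 [558.2 -95.7] [[328.7 163.2]] [[328.5 164.7]]
30 [588.1 -97.8] [[329.8 149.2]] [[329.6 151. ]]
axis [571.72763445  98.84165038]
[[ 0.587  -0.0976  0.036 ]
 [ 0.5577 -0.0952  0.036 ]
 [ 0.5277 -0.0929  0.036 ]]
knob [(0.09, array([-15.5,  90.9])), (0.1, array([-16.7,  89. ])), (0.11, array([-18.,  87.])), (0.12, array([-19.2,  85.1]))]
```

```bash
python3 - <<'E'
from m import *
f=cv2.imread('pics/scene0.png')[180:280,200:370]
a=cv2.resize(f,None,fx=4.5,fy=4.5,interpolation=cv2.INTER_CUBIC)
cv2.imwrite('pics/c2.png',a)
fs=grab('scene');ft=grab('top')
for f,(x0,y0,x1,y1) in((ft,(215,130,260,180)),(fs,(215,195,275,235))):
    g=f['image'].max(axis=2)[y0:y1,x0:x1]
    n,l,s,c=cv2.connectedComponentsWithStats((g<75).astype(np.uint8))
    for i in range(1,n):
        if s[i,4]>3: print(s[i],c[i]+[x0,y0])
E
```

```text
[26 28 10  9 58] [245.67241379 161.93103448]
[5 0 4 1 4] [221.5 195. ]
[ 39   0  21  16 222] [264.09009009 200.58558559]
```

View pics/c2.png

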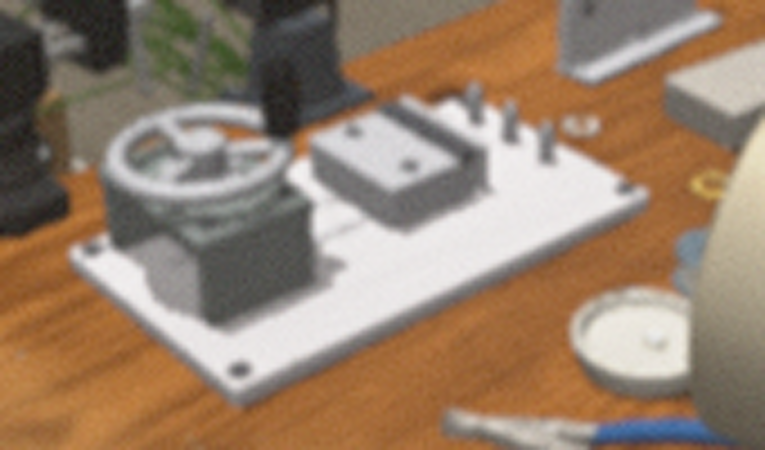

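The scene crop shows the wheel, with the knob at crop (281,60–135), i.e. px (262.4, 193–210). I'll triangulate it against the top view.

```bash
python3 - <<'E'
from m import *
fs=grab('scene');ft=grab('top')
th=-.0695;R=np.array([[np.cos(th),-np.sin(th)],[np.sin(th),np.cos(th)]]);t=np.array([563.4,-20.9])
ax=R@[0,120]+t
# hub center in both: rim z by wheel rim bounds
for z in(80,90,100,105,110,115,120):
    p=ft and onz(ft,[(245.7,161.9)],(z+10)/1000)[0]
    d=R.T@(p[:2]*1000-t)-[0,120]; a=np.arctan2(d[1],d[0])
    k=ax+R@(38*np.array([np.cos(a),np.sin(a)]))
    print(z,np.hypot(*d).round(1),np.degrees(a).round(1),k.round(1),proj(fs,[[*k/1000,(z+15)/1000],[*k/1000,z/1000],[*k/1000,(z-23)/1000]]).round(1).tolist())
# rim circle extents in top image
g=ft['image']
for z in (75,80,85):
  print(z,[proj(fs,[[*(ax+R@(43*np.array([np.cos(b),np.sin(b)])))/1000,z/1000] ])[0].round(1).tolist() for b in np.radians([0,90,180,270])])
E
```

```text
80 35.0 -120.9 [550.   67.6] [[262.8, 204.2], [263.2, 210.5], [263.7, 219.8]]
90 37.3 -121.0 [550.   67.7] [[262.6, 200.0], [262.9, 206.3], [263.5, 215.8]]
100 39.5 -121.0 [549.9  67.7] [[262.3, 195.8], [262.7, 202.2], [263.2, 211.7]]
105 40.7 -121.1 [549.9  67.7] [[262.2, 193.6], [262.6, 200.0], [263.1, 209.7]]
110 41.8 -121.1 [549.9  67.7] [[262.1, 191.5], [262.4, 197.9], [263.0, 207.6]]
115 42.9 -121.1 [549.9  67.7] [[262.0, 189.3], [262.3, 195.8], [262.9, 205.5]]
120 44.1 -121.2 [549.8  67.7] [[261.8, 187.1], [262.2, 193.6], [262.8, 203.4]]
75 [[234.5, 206.8], [227.2, 220.7], [256.7, 221.8], [262.1, 207.7]]
80 [[234.3, 204.7], [227.0, 218.6], [256.6, 219.7], [261.9, 205.7]]
85 [[234.1, 202.7], [226.7, 216.5], [256.4, 217.6], [261.8, 203.7]]
```

>>> drive_tool(targets="20 34 0 -3; 40 68 0 -6; 60 101 0 -9; 80 135 0 -12; 100 169 0 -15; 120 203 0 -18; 140 237 0 -22; 160 270 0 -26.5", gripper=0.1)

```text
clock: 1.02
eef_pos: [0.371, -0.2362, 0.2559]
orientation: [0.999, -0.037, 0.0, 0.0]
ft_force: [0.0, -0.6, 0.3]
width: 0.551
finger_force: 0.0
```

>>> drive_tool(targets="22 36 0 0; 44 72 0 0; 66 108 0 0; 88 144 0 0; 110 180 0 0; 132 216 0 0; 155 252 0 0; 177 290 0 0")

```text
clock: 1.68
eef_pos: [0.545, 0.0485, 0.2558]
orientation: [0.999, -0.035, 0.0, 0.0]
ft_force: [0.9, -0.9, 0.8]
width: 0.55
finger_force: 0.0
```

>>> drive_tool(targets="1 8 -20 0; 3 15 -50 0; 3 15 -70 0; 3 15 -90 0; 3 15 -100 0; 3 15 -100 0; 3 15 -100 0; 3 15 -100 0")

```text
clock: 2.35
eef_pos: [0.5479, 0.0612, 0.157]
orientation: [0.999, -0.035, 0.001, 0.0]
ft_force: [0.2, 0.6, -0.4]
width: 0.553
finger_force: 0.0
```

```bash
python3 - <<'E'
from m import *
fs=grab('scene');ft=grab('top','t1.png')
print(telemetry.get_state()['eef_pos'])
a=cv2.resize(fs['image'][130:250,190:330],None,fx=4,fy=4,interpolation=cv2.INTER_CUBIC)
b=cv2.resize(ft['image'][100:220,210:270],None,fx=4,fy=4,interpolation=cv2.INTER_CUBIC)
cv2.imwrite('pics/c3.png',np.hstack([a,b]))
E
```

```text
[0.54777802 0.0611788  0.15699147]
```

View pics/c3.png

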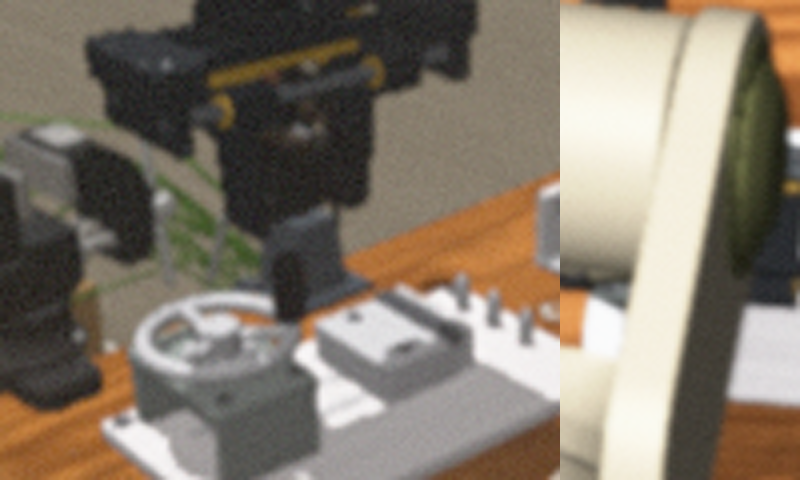

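The gripper hangs just above the knob at (262,201), slightly towards the pins. I'll correct by the measured offset, go down and close.

>>> drive_tool(targets="2 6.5 -15 0; 2 6.5 -30 0; 2 6.5 -45 0; 2 6.5 -52 0; 2 6.5 -52 0; 2 6.5 -52 0; 2 6.5 -52 0; 2 6.5 -52 0")

```text
clock: 3.12
eef_pos: [0.5497, 0.0678, 0.1047]
orientation: [0.999, -0.035, 0.001, 0.0]
ft_force: [-0.2, 0.5, -0.6]
width: 0.552
finger_force: 0.0
```

>>> drive_tool(targets="0 0 0 0; 0 0 0 0; 0 0 0 0; 0 0 0 0; 0 0 0 0; 0 0 0 0; 0 0 0 0; 0 0 0 0", gripper=-1, newtons=25)

```text
clock: 3.78
eef_pos: [0.5494, 0.0687, 0.1039]
orientation: [0.999, -0.035, 0.0, -0.001]
ft_force: [1.2, 5.0, 0.9]
width: 0.196
finger_force: 25.0
```

>>> drive_tool(targets="13.4 -6.3 0 0; 28.2 -7 0 0; 42.2 -2 0 0; 53.2 7.9 0 0; 59.5 21.3 0 0; 60.2 36.1 0 0; 55.2 50.1 0 0; 45.2 61.1 0 0")

```text
clock: 4.45
eef_pos: [0.5959, 0.1289, 0.1039]
orientation: [0.999, -0.035, 0.002, 0.001]
ft_force: [2.8, -6.2, -2.2]
width: 0.2
finger_force: 25.0
```

>>> drive_tool(targets="-13.4 6.3 0 0; -28.2 7 0 0; -42.2 2 0 0; -53.2 -7.9 0 0; -59.5 -21.3 0 0; -60.2 -36.1 0 0; -55.2 -50.1 0 0; -45.2 -61.1 0 0")

```text
clock: 5.12
eef_pos: [0.5488, 0.0687, 0.1039]
orientation: [0.999, -0.035, -0.0, -0.002]
ft_force: [6.5, 20.2, -2.9]
width: 0.197
finger_force: 25.0
```

>>> drive_tool(targets="13.4 -6.3 0 0; 28.2 -7 0 0; 42.2 -2 0 0; 53.2 7.9 0 0; 59.5 21.3 0 0; 60.2 36.1 0 0; 55.2 50.1 0 0; 45.2 61.1 0 0")

```text
clock: 5.78
eef_pos: [0.5959, 0.1289, 0.104]
orientation: [0.999, -0.035, 0.002, 0.001]
ft_force: [3.2, -6.1, -2.6]
width: 0.203
finger_force: 25.0
```

>>> drive_tool(targets="-13.4 6.3 0 0; -28.2 7 0 0; -42.2 2 0 0; -53.2 -7.9 0 0; -59.5 -21.3 0 0; -60.2 -36.1 0 0; -55.2 -50.1 0 0; -45.2 -61.1 0 0")

```text
clock: 6.45
eef_pos: [0.5488, 0.0687, 0.1039]
orientation: [0.999, -0.035, -0.0, -0.002]
ft_force: [7.3, 20.7, -2.8]
width: 0.202
finger_force: 25.0
```

>>> drive_tool(targets="13.4 -6.3 0 0; 28.2 -7 0 0; 42.2 -2 0 0; 53.2 7.9 0 0; 59.5 21.3 0 0; 60.2 36.1 0 0; 55.2 50.1 0 0; 45.2 61.1 0 0")

```text
clock: 7.12
eef_pos: [0.5939, 0.1304, 0.1035]
orientation: [0.999, -0.035, -0.0, -0.0]
ft_force: [0.1, -0.4, -1.0]
width: 0.007
finger_force: 0.0
```

>>> drive_tool(targets="0 0 0 0; 0 0 0 0; 0 0 0 0; 0 0 0 0; 0 0 30 0; 0 0 60 0; 0 0 90 0; 0 0 110 0", gripper=0.1)

```text
clock: 7.78
eef_pos: [0.5951, 0.1283, 0.2168]
orientation: [0.999, -0.035, 0.002, -0.0]
ft_force: [0.3, -0.0, 0.4]
width: 0.548
finger_force: 0.0
```

The grip slackened in the last half turn and the knob slipped out. I'll find it.

```bash
python3 - <<'E'
from m import *
fs=grab('scene')
ft=grab('top')
a=cv2.resize(fs['image'][160:260,200:320],None,fx=4,fy=4,interpolation=cv2.INTER_CUBIC)
b=cv2.resize(ft['image'][110:210,205:285],None,fx=4,fy=4,interpolation=cv2.INTER_CUBIC)
cv2.imwrite('pics/c4.png',np.hstack([a,b]))
E
```

```text
(no output)
```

View pics/c4.png

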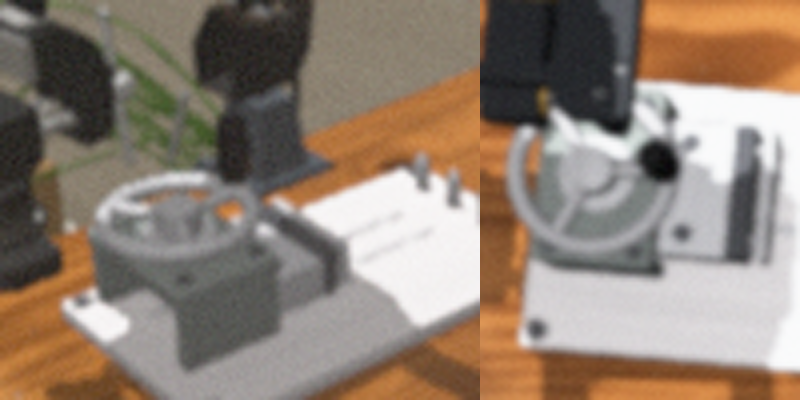

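The top view now shows the knob at crop (658,157), i.e. px (249.5,149.3), which is about (573,61) in world: 88° before the axis. I'll regrip there.

>>> drive_tool(targets="-8 -25 0 0; -16 -50 0 0; -22 -67.5 -10 0; -22 -67.5 -40 0; -22 -67.5 -70 0; -22 -67.5 -95 0; -22 -67.5 -112 0; -22 -67.5 -112 0")

```text
clock: 8.55
eef_pos: [0.5719, 0.061, 0.1007]
orientation: [0.999, -0.035, -0.001, -0.0]
ft_force: [-0.2, -1.1, 0.0]
width: 0.55
finger_force: 0.0
```

>>> drive_tool(targets="0 0 0 0; 0 0 0 0; 0 0 0 0; 0 0 0 0; 0 0 0 0; 0 0 0 0; 0 0 0 0; 0 0 0 0", gripper=-1, newtons=30)

```text
clock: 9.22
eef_pos: [0.5724, 0.0621, 0.1014]
orientation: [0.999, -0.035, -0.0, -0.001]
ft_force: [1.1, 4.7, -1.4]
width: 0.198
finger_force: 30.0
```

>>> drive_tool(targets="14.5 3.1 0 0; 26.6 11.6 0 0; 34.7 24.1 0 0; 37.3 38.7 0 0; 34.1 53.2 0 0; 25.7 65.3 0 0; 13.2 73.4 0 0; -1.4 76 0 0")

```text
clock: 9.88
eef_pos: [0.5722, 0.1383, 0.1016]
orientation: [0.999, -0.035, 0.002, -0.0]
ft_force: [7.1, -4.8, -5.0]
width: 0.194
finger_force: 30.0
```

>>> drive_tool(targets="0 0 0 0; 0 0 0 0; 0 0 0 0; 0 0 0 0; 0 0 0 0; 0 0 30 0; 0 0 60 0; 0 0 90 0", gripper=0.1)

```text
clock: 10.55
eef_pos: [0.5711, 0.1372, 0.1927]
orientation: [0.999, -0.035, -0.001, 0.0]
ft_force: [0.4, -0.5, -0.6]
width: 0.547
finger_force: 0.0
```

>>> drive_tool(targets="-19 -35 0 0; -38 -70 0 0; -57 -105 0 0; -76 -140 0 0; -95 -175 0 0; -114 -210 0 0; -133 -245 0 0; -140 -258 0 0")

```text
clock: 11.22
eef_pos: [0.4294, -0.1238, 0.1919]
orientation: [0.999, -0.036, -0.0, 0.0]
ft_force: [1.9, 0.5, -0.1]
width: 0.55
finger_force: 0.0
```

```bash
python3 - <<'E'
from m import *
ft=grab('top')
cv2.imwrite('pics/c5.png',cv2.resize(ft['image'][110:290,200:470],None,fx=2.9,fy=2.9,interpolation=cv2.INTER_CUBIC))
for r in rings(ft,[(362,237),(398,237)]): print(r)
print(telemetry.get_state()['eef_pos'])
E
```

```text
(array([362., 237.]), array([ 402.5, -169.3,   12. ]), 69.5)
(array([401.6, 237. ]), array([ 403.6, -254.2,   12. ]), 59.5)
[ 0.42946289 -0.12438596  0.19194683]
```

View pics/c5.png

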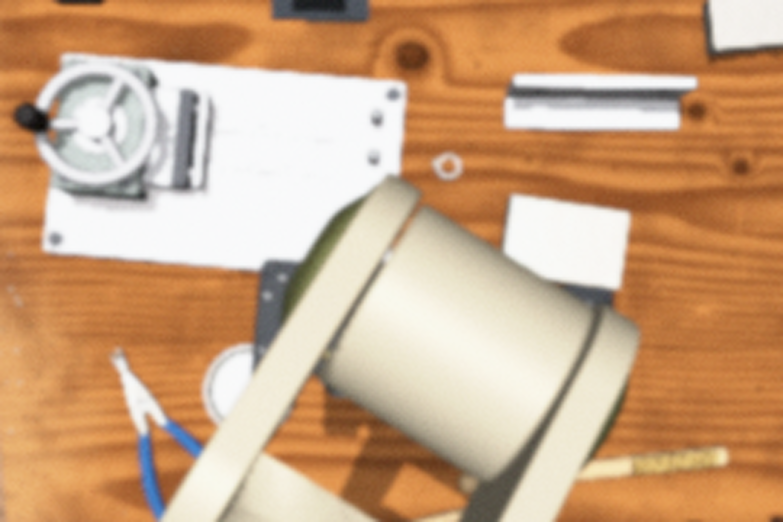

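The view shows the jaw wound right back with the knob on its far side; the arm hides the bushes. I'll go down on the first bush at the measured place.

>>> drive_tool(targets="-10 -18 -20 0; -20 -36 -40 0; -25 -44 -75 0; -25 -44 -110 0; -25 -44 -140 0; -25 -44 -160 0; -25 -44 -172 0; -25 -44 -172 0")

```text
clock: 11.93
eef_pos: [0.406, -0.1641, 0.0191]
orientation: [0.999, -0.035, -0.001, -0.001]
ft_force: [0.3, 0.1, 0.0]
width: 0.547
finger_force: 0.0
```

>>> drive_tool(targets="0 0 0 0; 0 0 0 0; 0 0 0 0; 0 0 0 0; 0 0 0 0; 0 0 0 0; 0 0 0 0; 0 0 0 0", gripper=-1, newtons=25)

```text
clock: 12.6
eef_pos: [0.4061, -0.1646, 0.0198]
orientation: [0.999, -0.035, 0.0, 0.0]
ft_force: [0.7, -0.8, -0.1]
width: 0.277
finger_force: 25.0
```

>>> drive_tool(targets="0 0 35 0; 10 4 70 0; 45 16 85 0; 80 29 85 0; 115 42 85 0; 150 55 85 0; 175 64 85 0; 183 67 85 0")

```text
clock: 13.27
eef_pos: [0.5917, -0.0961, 0.1044]
orientation: [0.999, -0.034, 0.001, 0.0]
ft_force: [-0.9, -0.1, -0.1]
width: 0.284
finger_force: 25.0
```

>>> drive_tool(targets="0 0 0 0; 0 0 0 0; 0 0 -20 0; 0 0 -40 0; 0 0 -40 0; 0 0 -40 0; 0 0 -40 0; 0 0 -40 0")

```text
clock: 13.93
eef_pos: [0.5892, -0.0981, 0.0661]
orientation: [0.999, -0.035, 0.001, 0.0]
ft_force: [-0.0, -0.1, 0.8]
width: 0.278
finger_force: 25.0
```

```bash
python3 - <<'E'
from m import *
fs=grab('scene'); ft=grab('top')
p=telemetry.get_state()['eef_pos']; print(p)
print(proj(fs,[[.5875,-.0977,.036],[.528,-.0932,.036],[.5577,-.0952,.036],[p[0]-.0016,p[1],p[2]-.0198]]).round(1).tolist())
a=cv2.resize(fs['image'][180:260,260:350],None,fx=5,fy=5,interpolation=cv2.INTER_CUBIC)
b=cv2.resize(ft['image'][180:260,330:410],None,fx=4,fy=5,interpolation=cv2.INTER_CUBIC)
cv2.imwrite('pics/c6.png',np.hstack([a,b]))
for r in rings(ft,[(398,237)]): print(r)
E
```

```text
[ 0.58928029 -0.09783621  0.065816  ]
[[305.8, 198.6], [321.7, 207.0], [313.5, 202.8], [305.8, 195.0]]
(array([397.5, 236.9]), array([ 403.6, -245.4,   12. ]), 28.0)
```

View pics/c6.png

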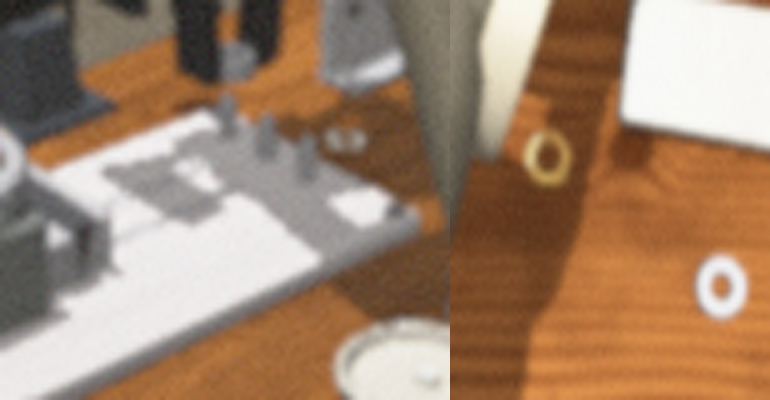

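The scene view shows the bush in the jaws at crop (237,60), over the far pin (226,100) but apparently some 2 px to its right. I'll measure this more exactly.

```bash
python3 - <<'E'
from m import *
fs=grab('scene')
g=cv2.cvtColor(fs['image'],cv2.COLOR_BGR2GRAY)
print('cols',list(range(292,322)))
for v in range(184,206): print(v,g[v,292:322].tolist())
p=telemetry.get_state()['eef_pos']
for dx in(-6,-3,0,3):print(dx,proj(fs,[[p[0]+dx/1000,p[1],p[2]-.0198],[p[0]+dx/1000,p[1],p[2]-.0078]]).round(1).tolist())
E
```

```text
cols [292, 293, 294, 295, 296, 297, 298, 299, 300, 301, 302, 303, 304, 305, 306, 307, 308, 309, 310, 311, 312, 313, 314, 315, 316, 317, 318, 319, 320, 321]
184 [122, 117, 99, 66, 46, 39, 47, 43, 38, 39, 50, 72, 101, 116, 108, 74, 42, 44, 39, 37, 46, 33, 42, 51, 91, 109, 120, 121, 125, 130]
185 [126, 119, 100, 68, 41, 42, 41, 43, 48, 43, 49, 74, 103, 115, 105, 80, 46, 39, 38, 46, 43, 47, 45, 64, 92, 115, 129, 130, 136, 139]
186 [120, 116, 91, 59, 34, 43, 37, 46, 41, 42, 48, 75, 106, 122, 108, 71, 44, 37, 43, 45, 38, 37, 41, 67, 93, 119, 136, 137, 134, 135]
187 [114, 109, 94, 61, 42, 50, 44, 36, 42, 41, 51, 67, 99, 117, 111, 80, 55, 44, 45, 39, 43, 37, 44, 73, 101, 125, 133, 136, 141, 136]
188 [118, 118, 102, 68, 39, 41, 44, 39, 43, 42, 49, 69, 102, 122, 121, 96, 83, 64, 56, 48, 38, 45, 47, 67, 107, 127, 133, 135, 138, 136]
189 [122, 125, 104, 70, 48, 39, 41, 43, 40, 48, 48, 64, 97, 121, 123, 113, 108, 98, 80, 56, 46, 38, 53, 80, 113, 133, 142, 133, 132, 138]
190 [121, 119, 105, 72, 46, 38, 42, 46, 43, 38, 49, 61, 92, 112, 124, 123, 123, 117, 104, 67, 41, 45, 57, 85, 112, 132, 138, 141
[... 1673 characters left out ...]
 179, 161, 127, 118, 115, 116, 120, 129, 144, 137, 131, 129, 130, 130, 126, 116, 112, 109, 110, 116, 119, 125]
203 [118, 125, 129, 145, 155, 178, 197, 220, 232, 209, 179, 140, 120, 118, 128, 147, 165, 148, 126, 128, 123, 126, 120, 108, 102, 93, 93, 96, 105, 103]
204 [139, 156, 180, 201, 215, 225, 234, 235, 237, 231, 207, 174, 131, 115, 125, 151, 170, 153, 136, 127, 121, 127, 117, 99, 84, 81, 80, 83, 93, 89]
205 [190, 211, 226, 236, 236, 235, 232, 226, 217, 214, 203, 176, 136, 119, 121, 139, 155, 158, 143, 127, 124, 121, 115, 94, 89, 76, 84, 80, 81, 79]
-6 [[307.0, 195.7], [307.0, 191.4]]
-3 [[306.2, 195.3], [306.2, 191.0]]
0 [[305.3, 194.9], [305.3, 190.7]]
3 [[304.5, 194.6], [304.5, 190.3]]
```

>>> drive_tool(targets="1.5 1 0 0; 1.5 1 -4 0; 1.5 1 -8 0; 1.5 1 -11 0; 1.5 1 -14 0; 1.5 1 -17 0; 1.5 1 -20 0; 1.5 1 -20 0")

```text
clock: 14.75
eef_pos: [0.5903, -0.0965, 0.044]
orientation: [0.999, -0.035, -0.001, -0.0]
ft_force: [-0.8, -0.1, 0.1]
width: 0.278
finger_force: 25.0
```

No force with the underside well below the pin top, so it's on. On down.

>>> drive_tool(targets="0 0 -3 0; 0 0 -6 0; 0 0 -9 0; 0 0 -11 0; 0 0 -12 0; 0 0 -12 0; 0 0 -12 0; 0 0 -12 0")

```text
clock: 15.42
eef_pos: [0.5906, -0.0966, 0.0329]
orientation: [0.999, -0.035, 0.0, 0.0]
ft_force: [0.4, -0.9, 0.2]
width: 0.275
finger_force: 25.0
```

>>> drive_tool(targets="0 0 0 0; 0 0 0 0; 0 0 0 0; 0 0 0 0; 0 0 20 0; 0 0 45 0; 0 0 75 0; 0 0 100 0", gripper=0.0)

```text
clock: 16.08
eef_pos: [0.5906, -0.0966, 0.1345]
orientation: [0.999, -0.035, 0.0, 0.0]
ft_force: [0.2, -1.3, -0.6]
width: 0.502
finger_force: 0.0
```

>>> drive_tool(targets="-27 -21 0 0; -54 -43 0 0; -81 -65 0 0; -108 -87 0 0; -135 -108 0 0; -162 -130 0 0; -185 -148 0 0; -185 -148 -20 0")

```text
clock: 16.75
eef_pos: [0.4039, -0.248, 0.1151]
orientation: [0.999, -0.037, 0.002, 0.002]
ft_force: [0.9, -1.2, -0.7]
width: 0.501
finger_force: 0.0
```

>>> drive_tool(targets="0 0 -25 0; 0 0 -50 0; 0 0 -75 0; 0 0 -90 0; 0 0 -94 0; 0 0 -94 0; 0 0 -94 0; 0 0 -94 0")

```text
clock: 17.42
eef_pos: [0.4058, -0.2447, 0.0191]
orientation: [0.999, -0.035, 0.0, 0.0]
ft_force: [0.1, -0.1, 0.4]
width: 0.503
finger_force: 0.0
```

>>> drive_tool(targets="0 0 0 0; 0 0 0 0; 0 0 0 0; 0 0 0 0; 0 0 0 0; 0 0 0 0; 0 0 0 0; 0 0 0 0", gripper=-1)

```text
clock: 18.08
eef_pos: [0.4056, -0.2446, 0.0188]
orientation: [0.999, -0.035, 0.0, 0.0]
ft_force: [0.8, 1.3, 2.3]
width: 0.285
finger_force: 25.0
```

>>> drive_tool(targets="0 0 35 0; 5 6 70 0; 30 36 80 0; 55 67 80 0; 80 97 80 0; 105 127 80 0; 120 146 80 0; 125.4 152.2 80 0")

```text
clock: 18.75
eef_pos: [0.5324, -0.0895, 0.0985]
orientation: [0.999, -0.033, 0.0, -0.0]
ft_force: [-1.3, -1.0, -1.4]
width: 0.284
finger_force: 25.0
```

>>> drive_tool(targets="0 0 0 0; 0 0 0 0; 0 0 -20 0; 0 0 -35 0; 0 0 -40 0; 0 0 -45 0; 0 0 -50 0; 0 0 -55 0")

```text
clock: 19.42
eef_pos: [0.531, -0.093, 0.0439]
orientation: [0.999, -0.035, 0.0, 0.0]
ft_force: [-0.3, 1.1, -0.4]
width: 0.282
finger_force: 25.0
```

No force, so it's over the pin. Down and release.

>>> drive_tool(targets="0 0 -3 0; 0 0 -6 0; 0 0 -9 0; 0 0 -11 0; 0 0 -12 0; 0 0 -12 0; 0 0 -12 0; 0 0 -12 0")

```text
clock: 20.08
eef_pos: [0.5311, -0.0923, 0.0319]
orientation: [0.999, -0.035, 0.0, 0.0]
ft_force: [-0.5, 0.3, -0.4]
width: 0.283
finger_force: 25.0
```

>>> drive_tool(targets="0 0 0 0; 0 0 0 0; 0 0 0 0; 0 0 0 0; 0 0 20 0; 0 0 45 0; 0 0 75 0; 0 0 100 0", gripper=0.0)

```text
clock: 20.75
eef_pos: [0.531, -0.0923, 0.1334]
orientation: [0.999, -0.035, 0.0, 0.0]
ft_force: [1.6, 0.6, -0.4]
width: 0.503
finger_force: 0.0
```

>>> drive_tool(targets="-25 -25 10 -3; -50 -50 20 -6; -75 -75 20 -9; -100 -100 20 -12; -125 -125 20 -15; -125 -150 20 -20; -125 -180 20 -25; -125 -210 20 -30", gripper=1)

```text
clock: 21.42
eef_pos: [0.4054, -0.3036, 0.1521]
orientation: [0.956, -0.295, 0.0, 0.0]
ft_force: [0.1, 0.2, -0.5]
width: 1.0
finger_force: 0.0
```

```bash
python3 - <<'E'
from m import *
ft=grab('top');fs=grab('scene')
a=cv2.resize(ft['image'][110:300,200:450],None,fx=2.4,fy=2.4,interpolation=cv2.INTER_CUBIC)
b=cv2.resize(fs['image'][180:240,290:350],None,fx=3.3,fy=3.3,interpolation=cv2.INTER_CUBIC)
c=np.zeros((a.shape[0],b.shape[1],3),np.uint8);c[:b.shape[0]]=b
cv2.imwrite('pics/c7.png',np.hstack([a,c]))
print('block',rect(ft,365,170,425,215,.026))
E
```

```text
block (array([ 497.2, -236.6]), array([89.7, 59.4]), 81.84, [[461.5, -276.79998779296875], [520.2999877929688, -285.20001220703125], [533.0, -196.39999389648438], [474.20001220703125, -188.0]])
```

View pics/c7.png

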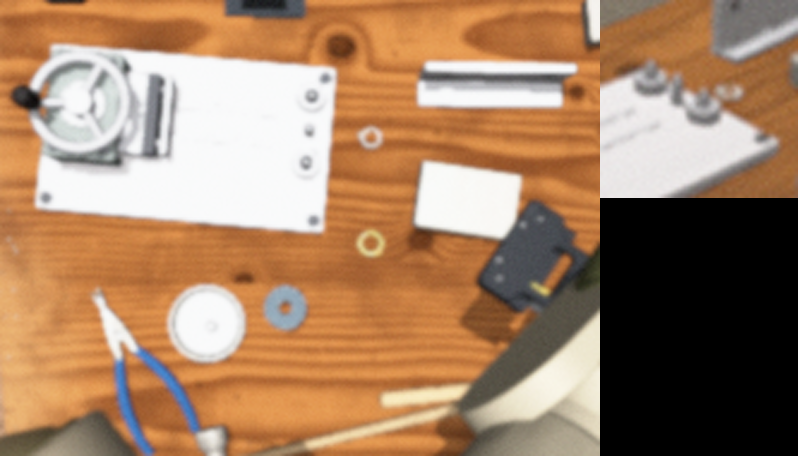

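Both bushes sit on the end pins at crop (311,96) and (305,162), the middle pin is bare, and no third bush is in sight. The block hasn't moved. I'll go to the block, turning 116°.

>>> drive_tool(targets="12 9 0 7; 24 18 0 14; 36 27 0 21; 48 36 0 28; 60 45 0 35; 72 54 0 42; 84 62 0 49; 93.6 68 0 56")

```text
clock: 22.18
eef_pos: [0.5002, -0.2328, 0.1517]
orientation: [0.981, 0.195, -0.0, -0.0]
ft_force: [0.1, 0.0, 0.2]
width: 1.002
finger_force: 0.0
```

>>> drive_tool(targets="0 0 0 7; 0 0 0 14; 0 0 0 21; 0 0 0 28; 0 0 0 35; 0 0 0 42; 0 0 0 49; 0 0 0 56")

```text
clock: 22.85
eef_pos: [0.4994, -0.2335, 0.1517]
orientation: [0.775, 0.632, -0.0, -0.0]
ft_force: [-1.0, -0.0, 0.0]
width: 0.999
finger_force: 0.0
```

>>> drive_tool(targets="0 0 -5 4; 0 0 -10 4; 0 0 -10 4; 0 0 -10 4; 0 0 -10 4; 0 0 -10 4; 0 0 -10 4; 0 0 -10 4")

```text
clock: 23.52
eef_pos: [0.4996, -0.2344, 0.1419]
orientation: [0.755, 0.656, 0.0, 0.0]
ft_force: [0.2, -0.3, 0.2]
width: 0.998
finger_force: 0.0
```

>>> drive_tool(targets="-0.5 -1 -30 0; -0.5 -1 -60 0; -0.5 -1 -85 0; -0.5 -1 -105 0; -0.5 -1 -115 0; -0.5 -1 -115 0; -0.5 -1 -115 0; -0.5 -1 -115 0")

```text
clock: 24.18
eef_pos: [0.4997, -0.2358, 0.028]
orientation: [0.755, 0.656, 0.0, 0.001]
ft_force: [0.3, -0.9, 0.7]
width: 0.998
finger_force: 0.0
```

>>> drive_tool(targets="0 0 0 0; 0 0 0 0; 0 0 0 0; 0 0 0 0; 0 0 0 0; 0 0 0 0; 0 0 0 0; 0 0 0 0", gripper=-1, newtons=50)

```text
clock: 24.85
eef_pos: [0.4985, -0.2352, 0.0269]
orientation: [0.755, 0.656, -0.0, -0.001]
ft_force: [-4.0, 0.7, 6.1]
width: 0.654
finger_force: 50.0
```

>>> drive_tool(targets="0 0 20 0; 0 0 50 0; 0 0 85 0; 0 0 120 0; 0 0 130 -6; 0 0 130 -13; 0 0 130 -20; 0 0 130 -27")

```text
clock: 25.52
eef_pos: [0.4985, -0.2348, 0.1555]
orientation: [0.888, 0.459, -0.0, -0.001]
ft_force: [-0.5, -0.4, -10.0]
width: 0.652
finger_force: 50.0
```

>>> drive_tool(targets="7 25 0 -7; 14 50 0 -14; 22 75 0 -21; 29 100 0 -28; 36 125 0 -35; 43 150 0 -42; 50 175 0 -49; 58 199.5 0 -56")

```text
clock: 26.18
eef_pos: [0.5565, -0.0342, 0.1552]
orientation: [1.0, -0.012, -0.002, -0.001]
ft_force: [-0.1, 0.2, -9.1]
width: 0.649
finger_force: 50.0
```

>>> drive_tool(targets="0 0 -10 -2.7; 0 0 -20 -2.7; 0 0 -30 -2.7; 0 0 -40 -2.7; 0 0 -40 -2.7; 0 0 -40 -2.7; 0 0 -40 -2.7; 0 0 -40 -2.7")

```text
clock: 26.85
eef_pos: [0.5573, -0.0363, 0.1173]
orientation: [0.999, -0.032, 0.001, 0.0]
ft_force: [0.1, -0.3, -8.5]
width: 0.653
finger_force: 50.0
```

```bash
python3 - <<'E'
from m import *
fs=grab('scene')
cv2.imwrite('pics/c8.png',cv2.resize(fs['image'][130:260,210:360],None,fx=4,fy=4,interpolation=cv2.INTER_CUBIC))
print(telemetry.get_state()['eef_pos'])
E
```

```text
[ 0.55733301 -0.03614639  0.11730963]
```

View pics/c8.png

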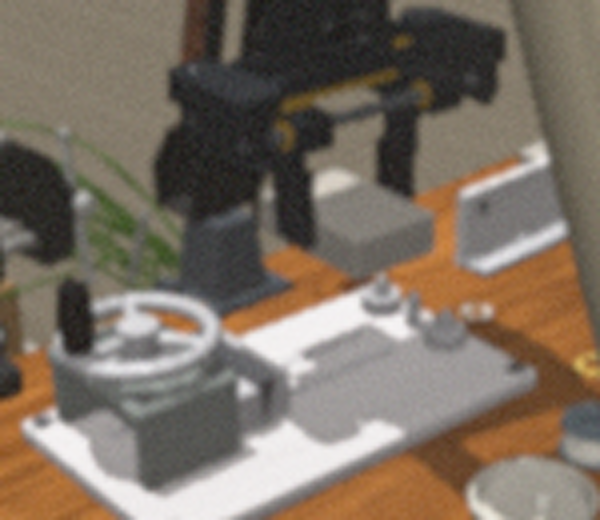

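The block hangs level over the free bed, clear of the jaw at crop (270,380) and of the bushes at (380,295) and (443,325). Lower it.

>>> drive_tool(targets="0 0 -20 0; 0 0 -40 0; 0 0 -55 0; 0 0 -65 0; 0 0 -71 0; 0 0 -75 0; 0 0 -77.5 0; 0 0 -77.5 0")

```text
clock: 27.57
eef_pos: [0.5573, -0.0359, 0.0394]
orientation: [0.999, -0.032, 0.0, 0.0]
ft_force: [-0.1, 0.5, -9.4]
width: 0.651
finger_force: 50.0
```

>>> drive_tool(targets="0 0 0 0; 0 0 0 0; 0 0 -0.5 0; 0 0 -0.5 0; 0 0 -0.5 0; 0 0 -0.5 0; 0 0 -0.5 0; 0 0 -0.5 0")

```text
clock: 28.23
eef_pos: [0.5572, -0.0359, 0.039]
orientation: [0.999, -0.032, 0.0, 0.0]
ft_force: [-0.4, 0.7, -4.7]
width: 0.653
finger_force: 50.0
```

>>> drive_tool(targets="0 0 0 0; 0 0 0 0; 0 0 0 0; 0 0 0 0; 0 0 10 0; 0 0 30 0; 0 0 60 0; 0 0 90 0", gripper=0.48)

```text
clock: 28.9
eef_pos: [0.5568, -0.0358, 0.1303]
orientation: [0.999, -0.032, -0.0, -0.0]
ft_force: [0.0, -1.3, -0.2]
width: 0.735
finger_force: 0.0
```

>>> drive_tool(targets="2 20 20 0; 4 50 40 0; 6 85 50 0; 8 120 50 0; 10 150 50 0; 12 165 50 0; 14 173 50 0; 14 173 50 0", gripper=0.1)

```text
clock: 29.57
eef_pos: [0.5712, 0.1383, 0.1793]
orientation: [1.0, -0.031, 0.0, -0.0]
ft_force: [-0.2, -0.0, -1.1]
width: 0.552
finger_force: 0.0
```

```bash
python3 - <<'E'
from m import *
ft=grab('top');fs=grab('scene')
a=cv2.resize(ft['image'][110:230,205:345],None,fx=3,fy=3,interpolation=cv2.INTER_CUBIC)
b=cv2.resize(fs['image'][160:280,205:325],None,fx=3,fy=3,interpolation=cv2.INTER_CUBIC)
cv2.imwrite('pics/c9.png',np.hstack([a,b]))
print(telemetry.get_state()['eef_pos'])
E
```

```text
[0.57112351 0.13643825 0.17898803]
```

View pics/c9.png

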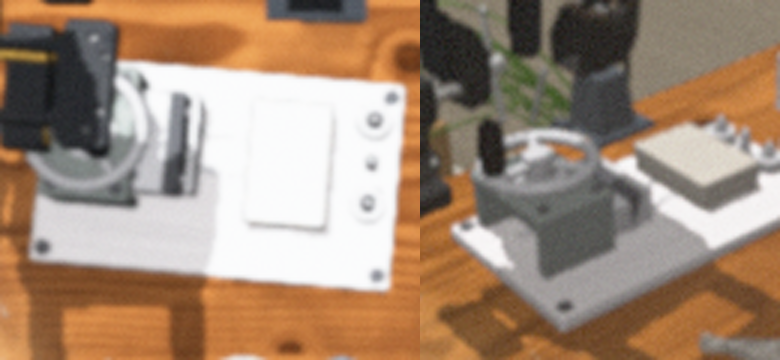

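Block lies flat between jaw and bushes, near end out past the near bush, knob just under the hand. Grip the knob again.

>>> drive_tool(targets="1 0.5 -20 0; 1 0.5 -45 0; 1 0.5 -65 0; 1 0.5 -76 0; 1 0.5 -76 0; 1 0.5 -76 0; 1 0.5 -76 0; 1 0.5 -76 0")

```text
clock: 30.33
eef_pos: [0.5723, 0.1369, 0.1031]
orientation: [0.999, -0.033, 0.0, 0.0]
ft_force: [-0.1, -0.3, 0.3]
width: 0.549
finger_force: 0.0
```

>>> drive_tool(targets="0 0 0 0; 0 0 0 0; 0 0 0 0; 0 0 0 0; 0 0 0 0; 0 0 0 0; 0 0 0 0; 0 0 0 0", gripper=-1, newtons=30)

```text
clock: 31.0
eef_pos: [0.5721, 0.138, 0.1028]
orientation: [0.999, -0.032, 0.0, -0.0]
ft_force: [-0.4, 3.0, -0.2]
width: 0.196
finger_force: 30.0
```

>>> drive_tool(targets="14.5 -2.9 0 0; 26.9 -11.1 0 0; 35.1 -23.5 0 0; 38 -38 0 0; 35.1 -52.5 0 0; 26.9 -64.9 0 0; 14.5 -73.1 0 0; 0 -76 0 0")

```text
clock: 31.67
eef_pos: [0.5727, 0.0617, 0.1028]
orientation: [0.999, -0.033, 0.001, -0.001]
ft_force: [6.2, 17.9, -2.7]
width: 0.197
finger_force: 30.0
```

>>> drive_tool(targets="-14.5 2.9 0 0; -26.9 11.1 0 0; -35.1 23.5 0 0; -38 38 0 0; -35.1 52.5 0 0; -26.9 64.9 0 0; -14.5 73.1 0 0; 0 76 0 0")

```text
clock: 32.33
eef_pos: [0.571, 0.1382, 0.1027]
orientation: [0.999, -0.032, -0.002, 0.001]
ft_force: [-6.3, -6.2, 3.5]
width: 0.193
finger_force: 30.0
```

>>> drive_tool(targets="14.5 -2.9 0 0; 26.9 -11.1 0 0; 35.1 -23.5 0 0; 38 -38 0 0; 35.1 -52.5 0 0; 26.9 -64.9 0 0; 14.5 -73.1 0 0; 0 -76 0 0")

```text
clock: 33.0
eef_pos: [0.5729, 0.0617, 0.1028]
orientation: [0.999, -0.033, 0.002, -0.001]
ft_force: [7.2, 18.1, -3.0]
width: 0.197
finger_force: 30.0
```

>>> drive_tool(targets="-14.5 2.9 0 0; -26.9 11.1 0 0; -35.1 23.5 0 0; -38 38 0 0; -35.1 52.5 0 0; -26.9 64.9 0 0; -23.1 68.1 0 0; -23.1 68.1 0 0")

```text
clock: 33.67
eef_pos: [0.5496, 0.1298, 0.1028]
orientation: [0.999, -0.032, 0.0, 0.001]
ft_force: [1.4, 0.3, 0.0]
width: 0.197
finger_force: 30.0
```

>>> drive_tool(targets="0 0 0 0; 0 0 0 0; 0 0 0 0; 0 0 0 0; 0 0 0 0; 0 0 30 0; 0 0 60 0; 0 0 90 0", gripper=0.1)

```text
clock: 34.33
eef_pos: [0.5486, 0.1296, 0.1937]
orientation: [0.999, -0.032, -0.001, 0.0]
ft_force: [0.0, -0.2, -0.3]
width: 0.553
finger_force: 0.0
```

>>> drive_tool(targets="-20 -30 0 7; -40 -65 0 14; -60 -100 0 21; -80 -135 0 28; -100 -170 0 35; -100 -205 0 42; -100 -240 0 49; -100 -275 0 56")

```text
clock: 35.0
eef_pos: [0.4484, -0.138, 0.1931]
orientation: [0.915, 0.404, 0.0, 0.0]
ft_force: [1.0, 0.4, -0.1]
width: 0.552
finger_force: 0.0
```

```bash
python3 - <<'E'
from m import *
ft=grab('top')
cv2.imwrite('pics/c10.png',cv2.resize(ft['image'][110:240,205:455],None,fx=3.1,fy=3.1,interpolation=cv2.INTER_CUBIC))
print('se',rect(ft,366,130,445,160,.006))
print(telemetry.get_state()['eef_pos'])
E
```

```text
se (array([ 594.9, -259.5]), array([132.1,  23.8]), 89.33, [[582.2999877929688, -325.5], [606.0999755859375, -325.70001220703125], [607.5999755859375, -193.60000610351562], [583.7999877929688, -193.3000030517578]])
[ 0.44929534 -0.14380383  0.19305678]
```

View pics/c10.png

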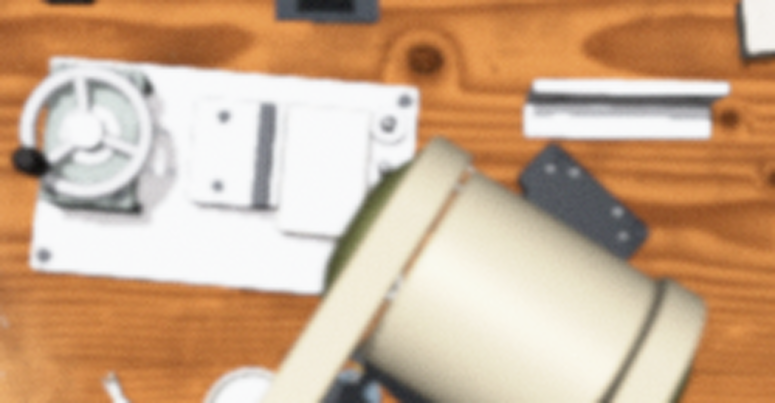

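```bash
python3 - <<'E'
from m import *
ft=grab('top')
g=ft['image'].min(axis=2)
for u in(385,405,430): print(u,list(zip(range(132,160),g[132:160,u].tolist())))
print('webtop',rect(ft,366,128,448,141,.061))
E
```

```text
385 [(132, 81), (133, 79), (134, 94), (135, 166), (136, 234), (137, 247), (138, 241), (139, 205), (140, 131), (141, 80), (142, 81), (143, 115), (144, 163), (145, 188), (146, 214), (147, 240), (148, 247), (149, 249), (150, 249), (151, 248), (152, 244), (153, 226), (154, 155), (155, 91), (156, 75), (157, 83), (158, 86), (159, 83)]
405 [(132, 59), (133, 75), (134, 96), (135, 166), (136, 231), (137, 247), (138, 247), (139, 238), (140, 186), (141, 109), (142, 87), (143, 109), (144, 142), (145, 170), (146, 182), (147, 213), (148, 240), (149, 248), (150, 249), (151, 249), (152, 248), (153, 240), (154, 184), (155, 93), (156, 60), (157, 57), (158, 66), (159, 65)]
430 [(132, 48), (133, 48), (134, 57), (135, 107), (136, 193), (137, 242), (138, 247), (139, 238), (140, 174), (141, 89), (142, 72), (143, 88), (144, 124), (145, 161), (146, 179), (147, 188), (148, 215), (149, 240), (150, 248), (151, 249), (152, 248), (153, 239), (154, 189), (155, 105), (156, 66), (157, 57), (158, 66), (159, 72)]
webtop (array([ 609.5, -258.6]), array([ 11.4, 130.9]), 0.51, [[603.2000122070312, -193.1999969482422], [604.4000244140625, -324.1000061035156], [615.7999877929688, -324.0], [614.7000122070312, -193.10000610351562]])
```

>>> drive_tool(targets="20 -25 0 7; 40 -50 0 14; 60 -75 0 21; 80 -100 0 28; 100 -114 0 35; 125 -114 0 42.4; 150 -114 0 42.4; 163 -114 0 42.4")

```text
clock: 35.77
eef_pos: [0.6142, -0.2498, 0.1922]
orientation: [0.709, 0.705, 0.0, -0.0]
ft_force: [-0.0, -0.4, 0.2]
width: 0.553
finger_force: 0.0
```

>>> drive_tool(targets="0 0 0 0; 0 0 -20 0; 0 0 -40 0; 0 0 -60 0; 0 0 -80 0; 0 0 -90 0; 0 0 -90 0; 0 0 -90 0")

```text
clock: 36.43
eef_pos: [0.6122, -0.2504, 0.1033]
orientation: [0.709, 0.705, 0.0, -0.0]
ft_force: [0.2, 0.6, 0.7]
width: 0.55
finger_force: 0.0
```

```bash
python3 - <<'E'
from m import *
ft=grab('top'); fs=grab('scene')
p=telemetry.get_state();print(p['eef_pos'],p['orientation'])
# block top edges in fixture coordinates
th=-.0695;R=np.array([[np.cos(th),-np.sin(th)],[np.sin(th),np.cos(th)]]);t=np.array([563.4,-20.9])
a=cv2.resize(ft['image'][110:220,270:350],None,fx=5,fy=5,interpolation=cv2.INTER_CUBIC)
b=cv2.resize(fs['image'][140:250,290:370],None,fx=5,fy=5,interpolation=cv2.INTER_CUBIC)
cv2.imwrite('pics/c11.png',np.hstack([a,b])[:, :800])
E
```

```text
[ 0.61267667 -0.25078757  0.1043089 ] [7.08815770e-01 7.05392696e-01 2.59131568e-04 1.13211162e-03]
```

View pics/c11.png

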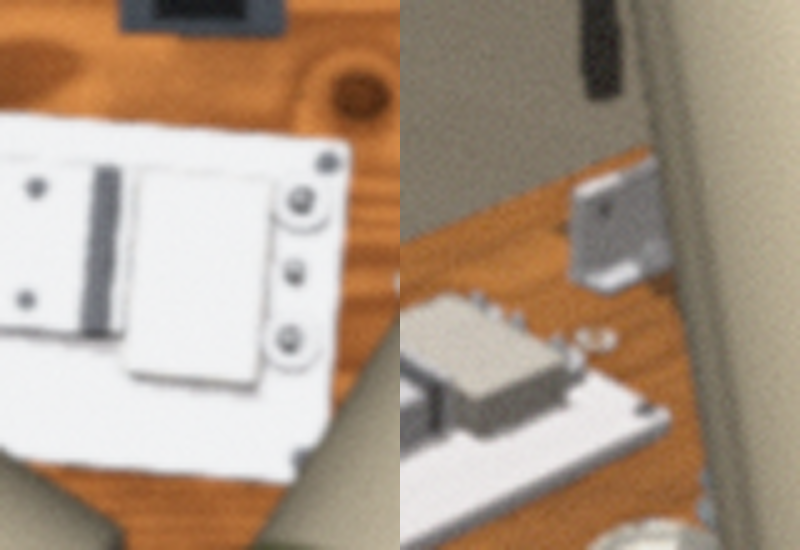

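The block's right edge meets the bushes, the pad strip is against its left, and its near end is at crop (125,375)–(258,385). I'll work out that end's position.

```bash
python3 - <<'E'
from m import *
ft=grab('top')
th=-.0695;R=np.array([[np.cos(th),-np.sin(th)],[np.sin(th),np.cos(th)]]);t=np.array([563.4,-20.9])
p=np.array([(125,375),(258,385),(272,178),(138,172)])/5+[270,110]-.4
P=onz(ft,p,.038)[:,:2]*1000
print(P.round(1),((P-t)@R).round(1))
g=ft['image'].min(axis=2)
for u in (300,308,316): print(u,[(v,int(g[v,u])) for v in range(181,192)],[(v,int(g[v,u])) for v in range(140,150)])
E
```

```text
[[511.8 -24.4]
 [508.2 -80.5]
 [596.1 -85.4]
 [598.1 -28.6]] [[-51.2  -7.1]
 [-50.9 -63.2]
 [ 37.1 -62.1]
 [ 35.1  -5.3]]
300 [(181, 241), (182, 240), (183, 234), (184, 207), (185, 168), (186, 186), (187, 218), (188, 235), (189, 240), (190, 240), (191, 241)] [(140, 241), (141, 240), (142, 237), (143, 229), (144, 233), (145, 240), (146, 240), (147, 241), (148, 241), (149, 240)]
308 [(181, 241), (182, 241), (183, 239), (184, 229), (185, 191), (186, 158), (187, 184), (188, 213), (189, 233), (190, 239), (191, 241)] [(140, 240), (141, 241), (142, 241), (143, 238), (144, 233), (145, 236), (146, 241), (147, 240), (148, 241), (149, 240)]
316 [(181, 241), (182, 240), (183, 241), (184, 240), (185, 226), (186, 181), (187, 167), (188, 194), (189, 224), (190, 236), (191, 241)] [(140, 240), (141, 241), (142, 240), (143, 238), (144, 239), (145, 238), (146, 240), (147, 240), (148, 240), (149, 241)]
```

>>> drive_tool(targets="0 -8 -15 0; 0 -8 -30 0; 0 -8 -42 0; 0 -8 -51 0; 0 -8 -51 0; 0 -8 -51 0; 0 -8 -51 0; 0 -8 -51 0")

```text
clock: 37.25
eef_pos: [0.6127, -0.2587, 0.0527]
orientation: [0.709, 0.706, 0.0, 0.001]
ft_force: [0.8, -0.5, 0.3]
width: 0.546
finger_force: 0.0
```

>>> drive_tool(targets="0 0 0 0; 0 0 0 0; 0 0 0 0; 0 0 0 0; 0 0 0 0; 0 0 0 0; 0 0 0 0; 0 0 0 0", gripper=-1, newtons=35)

```text
clock: 37.92
eef_pos: [0.6123, -0.2586, 0.0517]
orientation: [0.709, 0.705, 0.0, -0.0]
ft_force: [-0.2, 0.9, -0.1]
width: 0.089
finger_force: 35.0
```

>>> drive_tool(targets="0 0 15 0; 0 0 40 0; 0 0 70 0; 0 0 100 0; -15 10 110 -1; -30 20 110 -2; -45 30 110 -3; -60 40 110 -4")

```text
clock: 38.58
eef_pos: [0.5513, -0.2179, 0.1613]
orientation: [0.733, 0.68, -0.0, -0.0]
ft_force: [-0.7, 0.6, -3.4]
width: 0.084
finger_force: 35.0
```

>>> drive_tool(targets="-10 25 0 0; -20 50 0 0; -30 75 0 0; -40 100 0 0; -50 125 0 0; -50 150 0 0; -50 170 0 0; -50 175 0 0")

```text
clock: 39.25
eef_pos: [0.5015, -0.041, 0.1615]
orientation: [0.732, 0.681, -0.0, -0.001]
ft_force: [-0.6, -0.7, -3.9]
width: 0.088
finger_force: 34.9
```

>>> drive_tool(targets="0 0 0 0; 0 0 -20 0; 0 0 -40 0; 0 0 -60 0; 0 0 -75 0; 0 0 -75 0; 0 0 -75 0; 0 0 -75 0")

```text
clock: 39.92
eef_pos: [0.5029, -0.0444, 0.0875]
orientation: [0.733, 0.68, 0.0, 0.001]
ft_force: [-0.2, -1.2, -3.0]
width: 0.086
finger_force: 35.0
```

```bash
python3 - <<'E'
from m import *
ft=grab('top'); fs=grab('scene')
p=telemetry.get_state();print(p['eef_pos'],p['orientation'])
a=cv2.resize(ft['image'][130:240,270:350],None,fx=5,fy=5,interpolation=cv2.INTER_CUBIC)
b=cv2.resize(fs['image'][150:260,280:360],None,fx=5,fy=5,interpolation=cv2.INTER_CUBIC)
cv2.imwrite('pics/c12.png',np.hstack([a,b])[:, :800])
E
```

```text
[ 0.50283818 -0.04409203  0.08773387] [7.33053144e-01 6.80170659e-01 4.56826082e-04 8.68728437e-04]
```

View pics/c12.png

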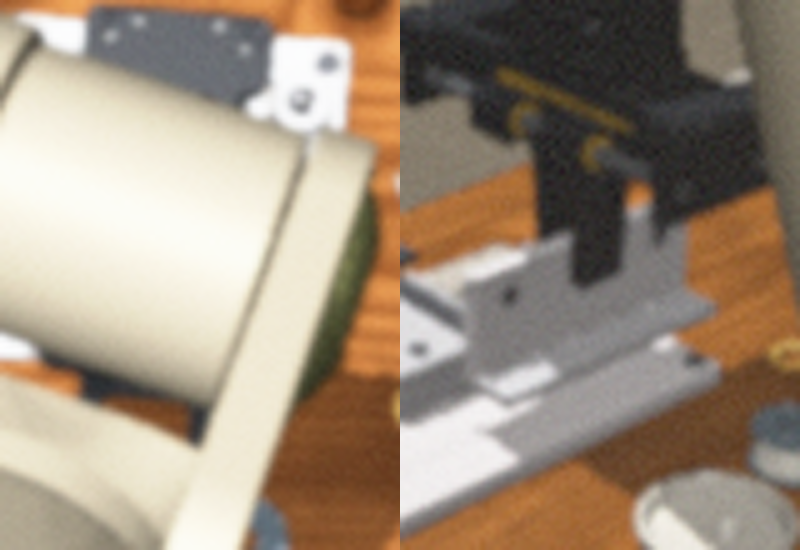

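The straightedge is held upright over the near bed strip, foot toward the robot at crop (690,310). Lower it onto the bed.

>>> drive_tool(targets="0 0 -5 0.3; 0 0 -10 0.3; 0 0 -14 0.3; 0 0 -18 0.3; 0 0 -21 0.3; 0 0 -23 0.3; 0 0 -23 0.3; 0 0 -23 0.3")

```text
clock: 40.68
eef_pos: [0.5023, -0.0436, 0.0637]
orientation: [0.731, 0.682, 0.0, 0.0]
ft_force: [1.0, 0.5, -2.4]
width: 0.088
finger_force: 35.0
```

>>> drive_tool(targets="0 0 -0.3 0; 0 0 -0.6 0; 0 0 -0.6 0; 0.5 0 -0.6 0; 1 0 -0.6 0; 1.5 0 -0.6 0; 2 0 -0.6 0; 2 0 -0.6 0")

```text
clock: 41.35
eef_pos: [0.5033, -0.0436, 0.0637]
orientation: [0.731, 0.682, -0.001, -0.001]
ft_force: [-8.5, -0.7, 9.6]
width: 0.086
finger_force: 35.0
```

>>> drive_tool(targets="0 0 0.4 0; 0 0 0.8 0; 0 0 0.8 0; 0 0 0.8 0; 0 0 0.8 0; 0 0 0.8 0; 0 0 0.8 0; 0 0 0.8 0")

```text
clock: 42.02
eef_pos: [0.5043, -0.0436, 0.0639]
orientation: [0.731, 0.682, -0.0, -0.0]
ft_force: [-0.1, -0.4, -3.4]
width: 0.089
finger_force: 35.0
```

>>> drive_tool(targets="0.3 0 0 0; 0.6 0 0 0; 0.9 0 0 0; 1.2 0 0 0; 1.5 0 0 0; 1.5 0 0 0; 1.5 0 0 0; 1.5 0 0 0")

```text
clock: 42.68
eef_pos: [0.5058, -0.0436, 0.0639]
orientation: [0.731, 0.682, -0.0, -0.0]
ft_force: [-0.1, -0.0, -3.7]
width: 0.088
finger_force: 35.0
```

>>> drive_tool(targets="0.3 0 0 0; 0.6 0 0 0; 0.9 0 0 0; 1.2 0 0 0; 1.5 0 0 0; 1.8 0 0 0; 2 0 0 0; 2 0 0 0")

```text
clock: 43.35
eef_pos: [0.5073, -0.0435, 0.0638]
orientation: [0.731, 0.682, -0.0, -0.001]
ft_force: [-4.0, -1.1, -1.8]
width: 0.087
finger_force: 35.0
```

>>> drive_tool(targets="0.2 0 0 0; 0.4 0 0 0; 0.6 0 0 0; 0.8 0 0 0; 1 0 0 0; 1 0 0 0; 1 0 0 0; 1 0 0 0")

```text
clock: 44.02
eef_pos: [0.5075, -0.0435, 0.0638]
orientation: [0.731, 0.682, -0.001, -0.001]
ft_force: [-8.3, -1.0, 1.9]
width: 0.091
finger_force: 35.0
```

Flush contact with the block (force builds without motion). Ease off, seat and release.

>>> drive_tool(targets="-0.3 0 -0.2 0; -0.5 0 -0.3 0; -0.5 0 -0.3 0; -0.5 0 -0.3 0; -0.5 0 -0.3 0; -0.5 0 -0.3 0; -0.5 0 -0.3 0; -0.5 0 -0.3 0")

```text
clock: 44.68
eef_pos: [0.5074, -0.0435, 0.0637]
orientation: [0.731, 0.682, -0.001, -0.001]
ft_force: [-7.1, -1.8, 1.1]
width: 0.088
finger_force: 35.0
```

>>> drive_tool(targets="0 0 0 0; 0 0 0 0; 0 0 0 0; 0 0 0 0; 0 0 0 0; 0 0 0 0; 0 0 0 0; 0 0 0 0", gripper=-0.4)

```text
clock: 45.35
eef_pos: [0.5084, -0.0436, 0.0637]
orientation: [0.731, 0.682, 0.0, 0.0]
ft_force: [0.0, 0.8, -0.4]
width: 0.305
finger_force: 0.0
```

>>> drive_tool(targets="0 0 10 0; 0 0 25 0; 0 0 50 0; 0 0 80 0; 0 0 110 0; 0 0 140 0; 0 0 160 0; 0 0 160 0")

```text
clock: 46.02
eef_pos: [0.5096, -0.044, 0.2277]
orientation: [0.731, 0.682, 0.002, 0.003]
ft_force: [-0.7, -0.3, -0.7]
width: 0.303
finger_force: 0.0
```

>>> drive_tool(targets="-15 -35 0 0; -30 -70 0 0; -45 -105 0 0; -60 -140 0 0; -75 -175 0 0; -90 -210 0 0; -105 -245 0 0; -120 -280 0 0")

```text
clock: 46.68
eef_pos: [0.387, -0.325, 0.2226]
orientation: [0.731, 0.682, 0.0, -0.001]
ft_force: [1.1, -0.5, 0.6]
width: 0.299
finger_force: 0.0
```

```bash
python3 - <<'E'
from m import *
ft=grab('top','end.png')
th=-.0695;R=np.array([[np.cos(th),-np.sin(th)],[np.sin(th),np.cos(th)]]);t=np.array([563.4,-20.9])
g=ft['image'].min(axis=2)
# predicted lines: web top edges (z=67) and foot edge (z=18), block end etc.
for yf in(-80,-50,-28,0,25):
    row=[]
    for xf in np.arange(-92,-36,2.):
        # web-top plane sample
        w=np.r_[(R@[xf,yf]+t)/1000,.067]; u,v=proj(ft,[w])[0]
        row.append((int(xf),int(cv2.getRectSubPix(g,(1,1),(float(u),float(v)))[0,0])))
    print(yf,row)
print(telemetry.get_state()['eef_pos'])
E
```

```text
-80 [(-92, 177), (-90, 229), (-88, 241), (-86, 232), (-84, 228), (-82, 240), (-80, 249), (-78, 252), (-76, 252), (-74, 251), (-72, 247), (-70, 235), (-68, 218), (-66, 207), (-64, 194), (-62, 173), (-60, 181), (-58, 223), (-56, 247), (-54, 250), (-52, 249), (-50, 247), (-48, 241), (-46, 233), (-44, 235), (-42, 245), (-40, 245), (-38, 238)]
-50 [(-92, 189), (-90, 238), (-88, 249), (-86, 250), (-84, 247), (-82, 247), (-80, 249), (-78, 251), (-76, 251), (-74, 251), (-72, 250), (-70, 244), (-68, 229), (-66, 207), (-64, 185), (-62, 162), (-60, 182), (-58, 227), (-56, 248), (-54, 251), (-52, 252), (-50, 252), (-48, 251), (-46, 251), (-44, 251), (-42, 251), (-40, 252), (-38, 252)]
-28 [(-92, 174), (-90, 232), (-88, 249), (-86, 251), (-84, 251), (-82, 250), (-80, 250), (-78, 251), (-76, 251), (-74, 252), (-72, 251), (-70, 247), (-68, 233), (-66, 213), (-64, 189), (-62, 167), (-60, 179), (-58, 222), (-56, 248), (-54, 251), (-52, 251), (-50, 251), (-48, 252), (-46, 251), (-44, 252), (-42, 251), (-40, 251), (-38, 252)]
0 [(-92, 165), (-90, 230), (-88, 248), (-86, 250), (-84, 249), (-82, 247), (-80, 249), (-78, 251), (-76, 251), (-74, 251), (-72, 250), (-70, 243), (-68, 227), (-66, 207), (-64, 186), (-62, 165), (-60, 178), (-58, 220), (-56, 246), (-54, 251), (-52, 251), (-50, 251), (-48, 248), (-46, 242), (-44, 230), (-42, 210), (-40, 174), (-38, 137)]
25 [(-92, 160), (-90, 225), (-88, 246), (-86, 249), (-84, 245), (-82, 242), (-80, 247), (-78, 250), (-76, 251), (-74, 252), (-72, 251), (-70, 248), (-68, 240), (-66, 226), (-64, 204), (-62, 177), (-60, 178), (-58, 214), (-56, 243), (-54, 250), (-52, 251), (-50, 250), (-48, 250), (-46, 248), (-44, 241), (-42, 222), (-40, 202), (-38, 208)]
[ 0.38511277 -0.33048986  0.22241464]
```

The web is parallel to the fixture all along, with its true face at fixture x ≈ -51.5, right at the block's end. Handing in.

```bash
python3 -c "
from bench import manip
print(manip.finish_job())"
```

```text
the job is handed in; nothing more can be done
None
```

The job is handed in at about 47 s on the robot clock, with no verdict returned: both bushes found (no third seen) sit on the two end pins, the block is pressed against them by the pad, and the straightedge stands flush at the block's near end.

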